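# Clear the bobbin sander and take off its drum cap

### The job

Get the bobbin sander ready for a drum change: with the hand brush, sweep the three wooden offcuts off the sander's table into the tray on its right-hand side, not touching them with the gripper, and lay the brush down on the bench. Then unscrew the hexagonal cap on top of the drum: its thread may be left- or right-handed, so if it will not come loose one way, try the other. Lift the cap at least 6 cm above its seat and finish still holding it up there, upright and still, leaving the other things on the bench where they are.

Things in the scene. Friction and masses are not known exactly. Their poses are not given: they have to be found in the camera images.
- machine: Bench-mounted bobbin (spindle) sander, fixed: grey cast table 290 (x) x 370 (y) mm on a dark housing, flat top 90 mm above the bench. Origin at bench height on the drum's upright axis, the middle of the table; x points to its back, away from the robot (turned up to 0.2 rad), y to its left, z up. A fixed brown sanding drum 76 mm in diameter stands there, up to a steel washer 162 mm above the bench.
- spare_stud (a point): Top of the bare stud of a spare drum of the same kind, on a rack behind the table (machine frame x = 190, y = 130 mm; 186 mm above the bench). Fixed; not part of the job. A thinner spare, 26 mm across, stands 100 mm to its right, 180 mm above the bench.
- tray_floor (a point): Middle of the floor of the sheet-metal offcut tray fixed along the right-hand (-y) edge of the sander table, 12 mm above the bench. The tray is 260 mm long along the machine's x and reaches from the table edge (machine y = -185 mm) to y = -315 mm; its outer rims stand 62 mm above the bench, 28 mm below the table top.
- cap_seat (a point): Point on the drum's axis on top of the steel washer (66 mm across), 162 mm above the bench, where the underside of the screwed-down cap sits; axes as the machine's. Fixed. Inside the cap the spindle's threaded stud stands 24 mm above this point.
- cap: Steel hexagonal hand cap, 52 mm across flats, 30 mm high, 290 g, open below. Origin at the centre of its underside; flats face its +x, -x and every 60 degrees. Two-start thread, 12 mm per turn, 1.5 mm play: turned 2.1 rad (it stops at 2.25) the loosening way, left or right by chance, it climbs 4 mm and lifts off; until then it is locked down. The other way it stops hard within 0.2 rad.
- brush: Wooden hand brush, 160 g, bristles down on the bench left of the sander. Head 170 x 34 mm (x, y): stiff bristles 28 mm wide up to 38 mm, back block 38 to 62 mm high, good to grip across its 34 mm. Handle 24 wide, 42 to 60 mm high, back to x = -207 mm. Origin at the middle of the head's bristle tips, x away from the handle, z up; centre of mass about 30 mm behind it.
- offcut_a: Light wood offcut, a square block 40 x 22 x 22 mm (x, y, z), about 14 g, lying on the right-hand half of the sander table. Origin at the centre of the face it lies on at the start, x along its length.
- offcut_b: Dark wood offcut, a square block 40 x 22 x 22 mm (x, y, z), about 14 g, lying on the right-hand half of the sander table. Origin at the centre of the face it lies on at the start, x along its length.
- offcut_c: Light wood offcut, a square block 40 x 22 x 22 mm (x, y, z), about 14 g, lying on the right-hand half of the sander table. Origin at the centre of the face it lies on at the start, x along its length.
- bobbin_pack: Bystander: pack of dark wooden lace bobbins, 110 x 63 x 32 mm, on the bench behind and left of the sander. Origin under its middle. Not to be moved.
- calculator: Bystander: black desk calculator, 125 x 78 x 14 mm, on the bench to the right of the tray. Origin under its middle. Not to be moved.
- needle_case: Bystander: turned wooden needle case, 36 mm across, 92 mm tall, upright on the bench to the left of the brush. Origin under its middle. Not to be moved.
There are look-alikes about, which are no part of the job. Leave any green or yellow look-alike of the offcut_b alone.

How it is judged:
By the outcome, as a careful person would: the job done as asked, in the order asked, and still so for the second after the job is handed in, while the arm keeps its last pose, push and grip.
It also fails if it takes over 72 s, if anything falls off the work surface, if the arm or the gripper's body presses on something with over 40 N, if the wrist force passes 120 N, or if a joint passes its speed limit or range.

### The arm

A 6-joint arm with a two-finger parallel gripper is mounted at the origin on the work surface. World frame = base frame: x ahead of the robot, y to its left, z up, the work surface at z = 0. Lengths are in m, angles in rad, forces in N, time in s.
With the tool pointing down it reaches from about 0.325 to 0.875 m from the base axis. Payload 4.4 kg.
Tool frame: the origin (TCP) lies at the very end of the fingers, on their centre line; the grasp point (between the pads) lies r.pinch_z behind it (r.pinch_z is the distance from the TCP to the grasp point, in m); z points along the fingers, y is the line along which they close (so a half turn about z gives the same grasp; the last joint's range is limited). The gripper opens to 85 mm and grips with 20 to 120 N. Pads are 22 mm wide; open, the fingers measure 114 mm over their backs; the gripper's body (76 mm by 85 mm) begins 54 mm behind the grasp point. The pads swing forward as they close: fully open they stand 13 mm farther back than shut.
Start: joints at [-1.466, 0.207, 1.542, -0, 1.393, -0.15], TCP at [0.145, -0.556, 0.231] pointing down, gripper open.
Joint ranges: [-2.73, 2.73], [-0.86, 2.22], [0.23, 2.46], [-1.11, 4.25], [0.08, 2.63], [-2.82, 2.82]. Speed limits (rad/s): [2.79, 2.79, 3.14, 3.14, 3.14, 3.14].

### API

Orientations are given as a rotation vector (axis times angle).
In Python, from rig import r gives the robot as it stands.
- The arm moves only by the shell command python3 -m handwheel 'ROWS' [FORCE]. ROWS is JSON, a list that holds one entry, the list of rows, each a list of 7 numbers: the closure in counts, from 0 (fully open) to 255 (shut), then the shift along the world's x, y, z in units of 40 mm (1.0 is 40 mm), then the turn, a rotation vector about the world's x, y, z in units of 5 degrees (1.0 is 5 degrees). In form: [[[jaw, dx, dy, dz, ax, ay, az], ...]]. A call has 1 to 8 rows; each row shifts and turns the commanded pose from where the row before left it; what a row does not reach is not made up. A row lasts 1/10 s, in which the tool goes at most 50 mm and 8.59 degrees, less where a joint would pass 70% of its speed; a pose out of reach is approached as far as the arm can. A call is refused whole if a number of a shift passes 1 or a number of a turn 1, either way. A call with a gripper value outside its range is refused whole. The fingers move at their own pace and stop on an object; FORCE is the grip in N (left out, the last holds). Time passes only in rows, so rows that do not move let the fingers close. It gives the time, the measured TCP pose, the force, the opening and the grip force at its end, in the units of the state.
- r.state(): the state, without advancing time (a new reading comes with each control period).
- r.camera(name): name is "scene" or "top" or "wrist"; returns the picture (480x640x3 uint8, red, green, blue); there is no depth.
- r.camera_params(name): a dict with "fx", "fy", "cx", "cy" (pixels), "R" (3x3) and "t" (3): a world point X has camera coordinates R X + t. Camera axes: x right, y down, z forward; pixel columns grow to the right and rows downward; lengths in m; the calibration is good to about 2 mm. A picture is of the moment at which its call begins: read the wrist's pose just before it. camera_params takes no time and is no camera call; for the wrist camera it gives the pose at the moment of the call.
- r.close_job(): hands the job in; it is judged then, once.
Trained networks look in the newest picture that a camera, given by its name, has taken for a name from the list of things; names that differ only in an ending like _2 or _b are one class to them, and where a whole thing is asked for, a point or a joint stands for the part that bears it (a point fixed in the world has none). Each returns a list of dicts, best first, with "confidence" (0 to 1); they miss things now and then, are a little off and sometimes report something else, mostly with a low value. They report only what shows in the picture. A call takes as long as a camera call. They do not tell look-alikes from the thing itself.
- r.trace(camera, thing): "region" (480x640 bool, what is visible of it) and "rect" ([centre column, centre row, width, height] in pixels, round what is visible of it).
- r.place_of(camera, thing): "point" ([row, column] in pixels: a listed point, or the origin of a listed thing).
The state is a dict: "clock": time; "q": joint angles; "qd": joint speeds; "joint_efforts": joint torques, N m; "ee_pos": TCP position; "ee_rot": TCP orientation; "force": force on the tool from outside, world axes, zero at the start; "moment": the same for the moment, N m; "finger_gap": finger opening in m; "finger_force": force on a finger pad.
Only numpy, scipy, OpenCV 4.12 (cv2) and the standard library are available. Lean on these libraries where they do the work, as an engineer would, in place of code of your own. Each camera call takes 0.05 s, during which the arm holds its last target. There are 200 camera calls.

## Working session

There is one attempt and no reset: what is moved stays moved. The work goes in short steps, Python scripts to look and compute and a shell command to move; the robot and the scene stay as the last step left them, time stands still between calls to the robot, and variables do not carry over. Pictures are saved under pics/ and viewed, at most 12 in all, crops included, and the job is handed in when it is done.

```bash
mkdir -p pics; ls; cat > h.py <<'E'
from rig import r
import numpy as np, cv2
from scipy.spatial.transform import Rotation as Ro
def save(c,n,crop=None,s=1):
    im=r.camera(c)[:,:,::-1].copy()
    if crop: im=im[crop[1]:crop[3],crop[0]:crop[2]]
    if s!=1: im=cv2.resize(im,None,fx=s,fy=s,interpolation=cv2.INTER_CUBIC)
    cv2.imwrite('pics/'+n,im)
def ray(c,row,col,z):
    p=r.camera_params(c);R=np.array(p['R']);t=np.array(p['t'])
    d=R.T@np.array([(col-p['cx'])/p['fx'],(row-p['cy'])/p['fy'],1]);o=-R.T@t
    return o+d*(z-o[2])/d[2]
def proj(c,X):
    p=r.camera_params(c);x=np.array(p['R'])@X+np.array(p['t'])
    return np.array([p['fx']*x[0]/x[2]+p['cx'],p['fy']*x[1]/x[2]+p['cy']])
E
python3 - <<'E'
from h import *
np.set_printoptions(precision=4,suppress=True)
save('top','top1.png');save('scene','scene1.png')
zs={'machine':0,'cap_seat':.162,'cap':.162,'brush':0,'offcut_a':.09,'tray_floor':.012,'spare_stud':.186,'needle_case':0,'bobbin_pack':0,'calculator':0}
for k,z in zs.items():
    for d in r.place_of('top',k)[:6]:
        print(k,round(d['confidence'],2),np.round(d['point']),ray('top',*d['point'],z)[:2])
print(r.pinch_z,r.state())
E
```

```text
pics
machine 0.69 [238. 323.] [0.5504 0.0024]
cap_seat 0.61 [235. 320.] [0.5382 0.0111]
cap 0.8 [232. 319.] [0.5473 0.0144]
cap 0.57 [258. 355.] [ 0.4714 -0.0849]
brush 0.68 [266. 218.] [0.4622 0.3274]
brush 0.19 [238. 159.] [0.551  0.5142]
offcut_a 0.68 [320. 390.] [ 0.2966 -0.1899]
offcut_a 0.58 [223. 358.] [ 0.5826 -0.1013]
offcut_a 0.42 [254. 444.] [ 0.489  -0.3531]
offcut_a 0.4 [242. 360.] [ 0.5251 -0.1055]
tray_floor 0.57 [249. 397.] [ 0.5122 -0.2271]
spare_stud 0.64 [244. 362.] [ 0.5092 -0.1044]
spare_stud 0.6 [158. 281.] [0.7532 0.1208]
needle_case 0.73 [237. 155.] [0.5548 0.5271]
bobbin_pack 0.94 [199. 203.] [0.6736 0.3795]
calculator 0.58 [237. 485.] [ 0.5528 -0.5066]
0.0187 {'clock': 0.6, 'q': array([-1.4655,  0.2066,  1.5415, -0.    ,  1.3935, -0.1505]), 'qd': array([ 0.0014, -0.0009, -0.    ,  0.0001,  0.0003,  0.0005]), 'joint_efforts': array([  0.0005, -38.2784, -29.1788,  -0.0001,   0.0012,  -0.    ]), 'ee_pos': array([ 0.1455, -0.5563,  0.2313]), 'ee_rot': array([ 3.1159,  0.4007, -0.    ]), 'force': array([-0.8582, -0.2093, -1.2164]), 'moment': array([-0.0243, -0.0379, -0.0363]), 'finger_force': 0.0, 'finger_gap': 0.08548469863840036}
```

View pics/top1.png

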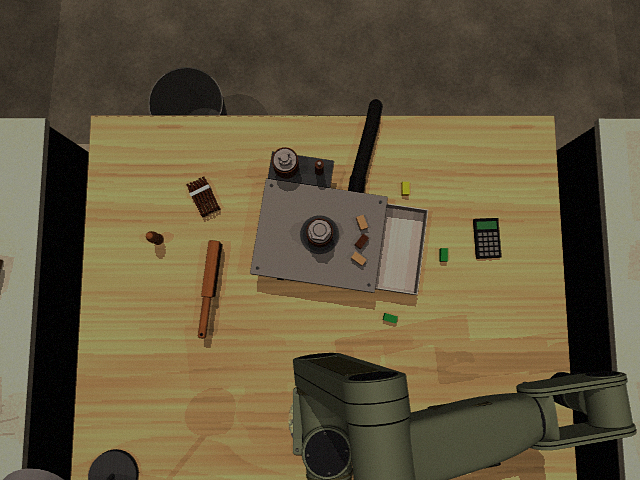

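View pics/scene1.png

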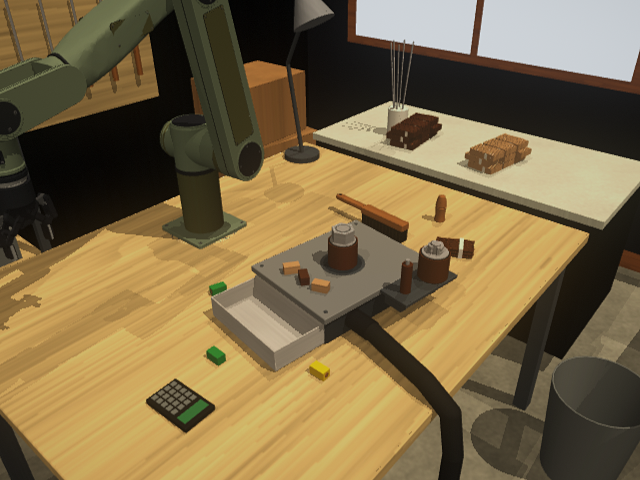

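The top view shows the brush with its head at (213,268) and handle at (205,320). The cap is at (320,231). The offcuts are light (362,222), dark (362,242) and light (359,259).

What could be mistaken for what:
- **Offcuts:** the green blocks (444,255) and (390,318) and the yellow block (405,188) are look-alikes on the bench.
- **Cap:** the spare stud is at (284,160).
- **Brush:** nothing else looks like it.

I choose the three blocks on the table, the cap on the middle drum and the brush at (213,268). Next I'll measure orientations.

```bash
python3 - <<'E'
from h import *
np.set_printoptions(precision=4,suppress=True)
im=r.camera('top')[:,:,::-1]; cv2.imwrite('pics/crop1.png',cv2.resize(im[150:350,180:440],None,fx=3,fy=3,interpolation=cv2.INTER_CUBIC))
def rect(reg,z):
    ys,xs=np.nonzero(reg)
    P=np.array([ray('top',y,x,z)[:2] for y,x in zip(ys,xs)],np.float32)
    return cv2.minAreaRect(P*1000), cv2.boxPoints(cv2.minAreaRect(P*1000)),P
for k,z in [('brush',.061),('offcut_a',.112),('tray_floor',.06)]:
    for d in r.trace('top',k)[:5]:
        q,b,P=rect(d['region'],z);print(k,round(d['confidence'],2),np.round(d['rect']),q,b.round().tolist())
        if k=='brush':
            c=P.mean(0);u=np.linalg.svd(P-c,full_matrices=False)[2][0];print('axis',u,c)
# table corners by eye of screws
for d in r.trace('top','machine')[:2]:
    print(d['confidence'],d['rect'])
    cnt=max(cv2.findContours(d['region'].astype(np.uint8),0,2)[0],key=cv2.contourArea)
    ap=cv2.approxPolyDP(cnt,4,True)[:,0]; print([(p.tolist(),ray('top',p[1],p[0],.09)[:2].round(3).tolist()) for p in ap])
E
```

```text
brush 0.85 [213. 290.  23. 100.] ((392.7679138183594, 341.430419921875), (43.68147659301758, 288.2965087890625), 83.6111831665039) [[247.0, 336.0], [534.0, 304.0], [538.0, 347.0], [252.0, 379.0]]
axis [-0.9927  0.1208] [0.4083 0.3413]
offcut_a 0.67 [362. 241.  11.  16.] ((526.347900390625, -109.0237808227539), (22.653547286987305, 43.688995361328125), 44.74163818359375) [[503.0, -101.0], [534.0, -133.0], [550.0, -117.0], [519.0, -86.0]]
offcut_a 0.64 [358. 259.  19.  17.] ((475.7364501953125, -98.87908172607422), (39.354164123535156, 23.96668815612793), 52.644287109375) [[454.0, -107.0], [473.0, -122.0], [497.0, -91.0], [478.0, -76.0]]
offcut_a 0.57 [405. 188.   6.  16.] ((682.3753051757812, -239.93821716308594), (23.72905158996582, 39.570743560791016), 88.64196014404297) [[662.0, -251.0], [702.0, -252.0], [702.0, -229.0], [663.0, -228.0]]
offcut_a 0.53 [445. 255.  12.  17.] ((486.11334228515625, -345.9331970214844), (23.381450653076172, 38.620140075683594), 88.1013412475586) [[466.0, -357.0], [505.0, -358.0], [506.0, -335.0], [467.0, -334.0]]Traceback (most recent call last):
  File "<stdin>", line 10, in <module>
  File "<stdin>", line 6, in rect
  File "h.py", line 10, in ray
    p=r.camera_params(c);R=np.array(p['R']);t=np.array(p['t'])
ValueError: time passes only in moves, steps and waits
```

View pics/crop1.png

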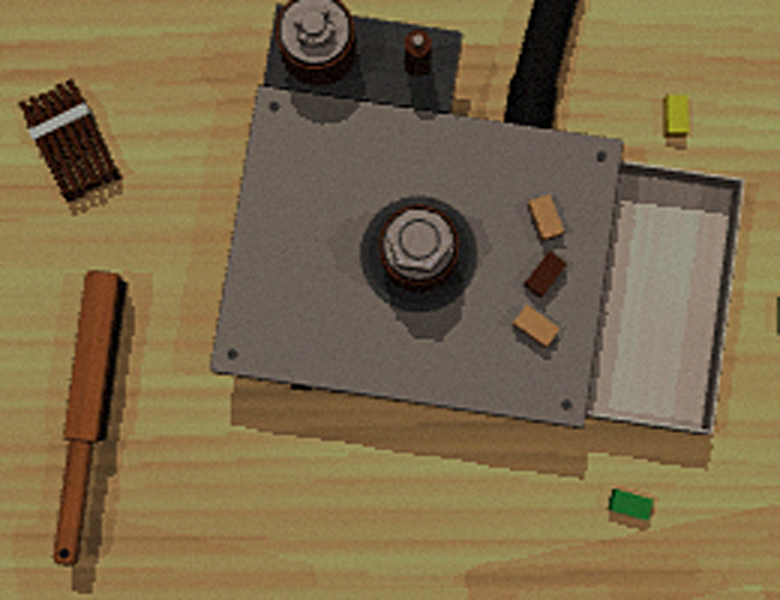

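The crop confirms the choice. The three blocks lie on the table at crop (547,217), (546,273) and (537,326), and the green and yellow ones are off it. The table corners are at crop (258,87), (622,140), (583,426) and (211,372). The brush block's top face is at (88,271), (117,275), (98,440) and (66,437).

```bash
python3 - <<'E'
import re
s=open('h.py').read()
s=s.replace("def ray","_c={}\ndef cp(c):\n    if c=='wrist' and c not in _c or c not in _c: _c[c]=r.camera_params(c)\n    return _c[c]\ndef ray").replace("p=r.camera_params(c)","p=cp(c)")
open('h.py','w').write(s)
E
python3 - <<'E'
from h import *
np.set_printoptions(precision=4,suppress=True)
f=lambda L,z:np.array([ray('top',y/3+150,x/3+180,z)[:2] for x,y in L])
T=f([(258,87),(622,140),(583,426),(211,372)],.09)
print('table',T,T.mean(0));
for a,b in [(1,2),(0,3)]: d=T[a]-T[b];print(np.arctan2(d[1],d[0]),np.hypot(*d))
for a,b in [(1,0),(2,3)]: d=T[b]-T[a];print(np.arctan2(d[1],d[0])-np.pi/2,np.hypot(*d))
B=f([(88,271),(117,275),(98,440),(66,437)],.062);print('brush',B,B.mean(0));d=B[0]+B[1]-B[2]-B[3];print(np.arctan2(d[1],d[0]),np.hypot(*d)/2)
print('handle end',f([(63,563)],.06))
for n,q in [('c1',(547,217)),('dark',(546,273)),('c3',(537,326))]:print(n,f([q],.112))
print('cap top c',f([(420,239)],.192)); print('capc lid',)
print('studs',f([(316,28)],.186))
E
```

```text
table [[ 0.7171  0.173 ]
 [ 0.6624 -0.1902]
 [ 0.3788 -0.1464]
 [ 0.4327  0.216 ]] [0.5477 0.0131]
-0.15323354975162948 0.286991450773785
-0.1501589946918161 0.2875864884569146
-0.1492951138985219 0.3672519686936753
-0.14766518935470407 0.36637060126921434
brush [[0.5358 0.3439]
 [0.5317 0.3148]
 [0.3677 0.33  ]
 [0.3708 0.3616]] [0.4515 0.3376]
-0.09987150227316727 0.16532044707135887
handle end [[0.2483 0.3619]]
c1 [[ 0.5814 -0.1122]]
dark [[ 0.5263 -0.1105]]
c3 [[ 0.4747 -0.101 ]]
cap top c [[0.5485 0.0124]]
capc lid
studs [[0.7502 0.1094]]
```

```bash
python3 -m handwheel '[[[0,0.8,0.9,0.2,0,0,-0.55],[0,0.8,0.9,0.2,0,0,-0.55],[0,0.8,0.9,0.2,0,0,-0.55],[0,0.8,0.9,0.2,0,0,-0.55],[0,0.8,0.9,0.2,0,0,-0.55],[0,0.8,0.9,0.2,0,0,-0.55],[0,0.8,0.9,0.2,0,0,-0.55],[0,0.8,0.9,0.2,0,0,-0.4]]]' 70
python3 -m handwheel '[[[0,0,1,0,0,0,0],[0,0,1,0,0,0,0],[0,0,1,0,0,0,0],[0,0,1,0,0,0,0],[0,0,1,0,0,0,0],[0,0,1,0,0,0,0],[0,0,1,0,0,0,0],[0,0,1,0,0,0,0]]]'
python3 -m handwheel '[[[0,0,1,0,0,0,0],[0,0,1,0,0,0,0],[0,0,1,-0.5,0,0,0],[0,0,1,-0.5,0,0,0],[0,0,1,-0.5,0,0,0],[0,0,1,-0.5,0,0,0],[0,0,1,-0.5,0,0,0],[0,0,0.2,-0.5,0,0,0]]]'
python3 - <<'E'
from h import *
np.set_printoptions(precision=4,suppress=True)
s=r.state();print(s['clock'],s['ee_pos'],s['ee_rot'],s['q'])
cp('wrist');save('wrist','w1.png')
for d in r.trace('wrist','brush')[:2]:
    ys,xs=np.nonzero(d['region']);P=np.array([ray('wrist',y,x,.062)[:2] for y,x in zip(ys[::7],xs[::7])],np.float32)
    c=P.mean(0);u=np.linalg.svd(P-c,full_matrices=False)[2][0];u*=np.sign(u[0]);print(d['confidence'],d['rect'],c,np.arctan2(u[1],u[0]),cv2.minAreaRect(P*1000))
for d in r.place_of('wrist','brush')[:2]:print(d['confidence'],d['point'],ray('wrist',*d['point'],0.0))
E
```

```text
clock: 1.6
ee_pos: [0.4025, -0.2667, 0.296]
ee_rot: [3.136, -0.184, 0.001]
force: [0.8, 0.2, -0.0]
finger_gap: 0.0855
finger_force: 0.0
clock: 2.4
ee_pos: [0.4012, 0.0533, 0.2956]
ee_rot: [3.136, -0.181, 0.002]
force: [1.5, -0.3, 0.4]
finger_gap: 0.0856
finger_force: 0.0
clock: 3.2
ee_pos: [0.4012, 0.3435, 0.1748]
ee_rot: [-3.135, 0.175, -0.001]
force: [-0.2, -0.1, -0.3]
finger_gap: 0.0853
finger_force: 0.0
3.2 [0.4012 0.3435 0.1748] [-3.1345  0.1747 -0.0014] [0.5432 0.1607 1.718  0.0014 1.261  2.2249]
0.71 [319.8, 208.5, 56.5, 354.7] [0.4285 0.3435] -0.11122059 ((394.102783203125, 348.433349609375), (35.03118896484375, 285.95147705078125), 83.04041290283203)
0.74 [156.7, 319.5] [0.4492 0.3409 0.    ]
```

View pics/w1.png

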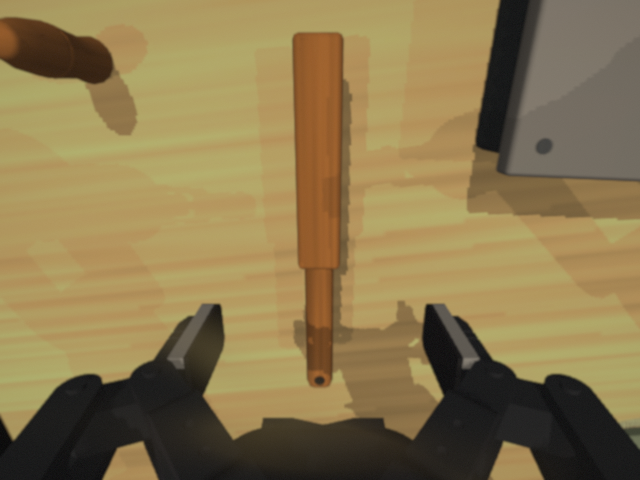

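The wrist picture shows the brush block spanning cols 293–342 and rows 33–268, with the handle down to (319,380). It lies centred between the fingers and aligned with them. I'll descend and grip.

```bash
python3 -m handwheel '[[[0,-0.15,0.1,-0.7,0,0,0],[0,0,0,-0.8,0,0,0],[0,0,0,-0.8,0,0,0],[0,0,0,-0.7,0,0,0],[0,0,0,-0.5,0,0,0],[200,0,0,0,0,0,0],[255,0,0,0,0,0,0],[255,0,0,0,0,0,0]]]' 70
python3 -m handwheel '[[[255,0,0,0,0,0,0],[255,0,0,0,0,0,0],[255,0,0,0,0,0,0],[255,0,0,0,0,0,0]]]' 70
```

```text
clock: 4.15
ee_pos: [0.3974, 0.3443, 0.0376]
ee_rot: [-3.134, 0.182, -0.006]
force: [0.6, 0.3, 0.9]
finger_gap: 0.0442
finger_force: 0.0
clock: 4.55
ee_pos: [0.3974, 0.3448, 0.0377]
ee_rot: [-3.134, 0.181, -0.006]
force: [-1.6, 0.4, 7.0]
finger_gap: 0.0329
finger_force: 70.0
```

```bash
python3 -m handwheel '[[[255,0,0,0.5,0,0,0],[255,0,0,0.9,0,0,0],[255,0,0,0.9,0,0,0],[255,0,0,0.9,0,0,0],[255,0,0,0.9,0,0,0],[255,0,0,0.9,0,0,0],[255,0.2,-0.8,0.6,0,0,-0.4],[255,0.2,-0.9,0.1,0,0,0]]]' 70
python3 -m handwheel '[[[255,0.2,-0.9,0,0,0,0],[255,0.2,-0.9,0,0,0,0],[255,0.2,-0.9,0,0,0,0],[255,0.2,-0.9,0,0,0,0],[255,0.2,-0.9,0,0,0,0],[255,0.25,-0.9,0,0,0,0],[255,0.25,-0.9,0,0,0,0],[255,0.25,-0.9,0,0,0,0]]]' 70
python3 -m handwheel '[[[255,0.2,-0.8,0,0,0,0],[255,0,0,0,0,0,0],[255,0,0,0,0,0,0]]]' 70
python3 - <<'E'
from h import *
save('scene','s2.png',(180,180,480,400),2.5)
s=r.state();print(s['ee_pos'],s['ee_rot'])
E
```

```text
clock: 5.35
ee_pos: [0.4133, 0.2767, 0.2681]
ee_rot: [-3.129, 0.231, -0.012]
force: [0.9, 0.3, -1.4]
finger_gap: 0.0324
finger_force: 70.2
clock: 6.15
ee_pos: [0.4812, -0.0137, 0.2635]
ee_rot: [-3.133, 0.235, -0.0]
force: [0.5, 0.1, -1.1]
finger_gap: 0.033
finger_force: 70.2
clock: 6.45
ee_pos: [0.489, -0.0446, 0.2631]
ee_rot: [-3.132, 0.238, 0.001]
force: [-0.1, -0.1, -1.6]
finger_gap: 0.0329
finger_force: 70.3
[ 0.48895102 -0.0438907   0.26312914] [-3.13200154e+00  2.35790320e-01  1.28345883e-03]
```

View pics/s2.png

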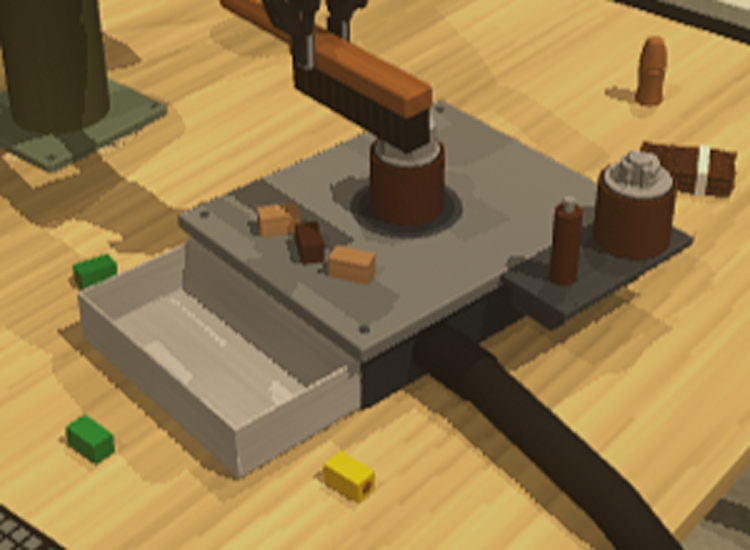

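The brush hangs level above the drum side, and the offcuts are still in place at (275,220), (310,240) and (352,263) in the crop. I'll lower it between the drum and the offcuts.

```bash
python3 -m handwheel '[[[255,-0.12,-0.05,-0.4,0,0,0],[255,0,0,-0.5,0,0,0],[255,0,0,-0.5,0,0,0],[255,0,0,-0.5,0,0,0],[255,0,0,-0.5,0,0,0],[255,0,0,-0.5,0,0,0],[255,0,0,-0.35,0,0,0],[255,0,0,0,0,0,0]]]' 70
python3 -c "
from h import *
save('scene','s3.png',(180,180,480,400),2.5)"
```

```text
clock: 7.3
ee_pos: [0.4822, -0.0443, 0.1311]
ee_rot: [-3.132, 0.232, 0.009]
force: [0.3, 0.7, -1.7]
finger_gap: 0.0327
finger_force: 70.2
```

View pics/s3.png

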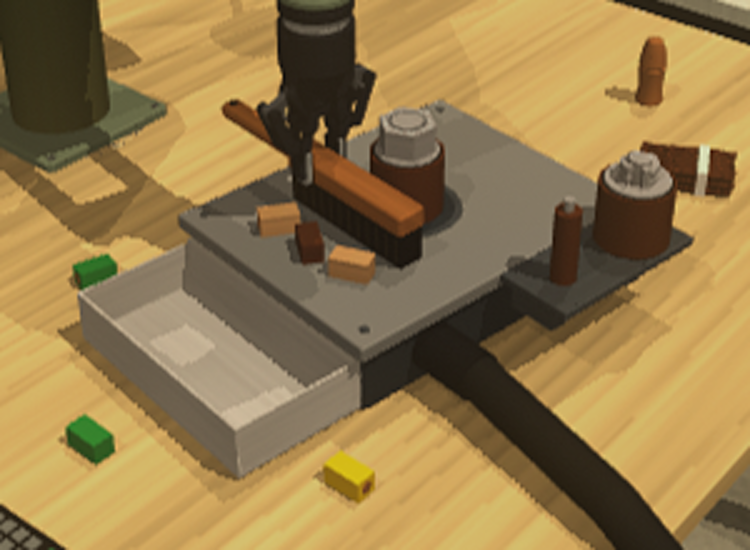

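```bash
python3 -m handwheel '[[[255,-0.02,-0.12,-0.03,0,0,0],[255,-0.04,-0.25,0,0,0,0],[255,-0.04,-0.25,0,0,0,0],[255,-0.04,-0.25,0,0,0,0],[255,-0.04,-0.25,0,0,0,0],[255,-0.04,-0.25,0,0,0,0],[255,-0.04,-0.25,0,0,0,0],[255,-0.04,-0.25,0,0,0,0]]]' 70
python3 -m handwheel '[[[255,-0.04,-0.25,0,0,0,0],[255,-0.04,-0.25,0,0,0,0],[255,-0.04,-0.25,0,0,0,0],[255,-0.04,-0.25,0,0,0,0],[255,-0.04,-0.25,0,0,0,0],[255,-0.04,-0.25,0,0,0,0],[255,-0.04,-0.25,0,0,0,0],[255,-0.02,-0.1,0,0,0,0]]]' 70
python3 -c "
from h import *
save('scene','s4.png',(180,180,480,400),2.5)"
```

```text
clock: 8.15
ee_pos: [0.4725, -0.1221, 0.1321]
ee_rot: [-3.133, 0.236, -0.0]
force: [-0.1, 0.2, -1.4]
finger_gap: 0.0331
finger_force: 70.3
clock: 8.95
ee_pos: [0.4606, -0.1963, 0.1322]
ee_rot: [3.132, -0.237, 0.0]
force: [0.2, -0.1, -1.4]
finger_gap: 0.0331
finger_force: 70.2
```

View pics/s4.png

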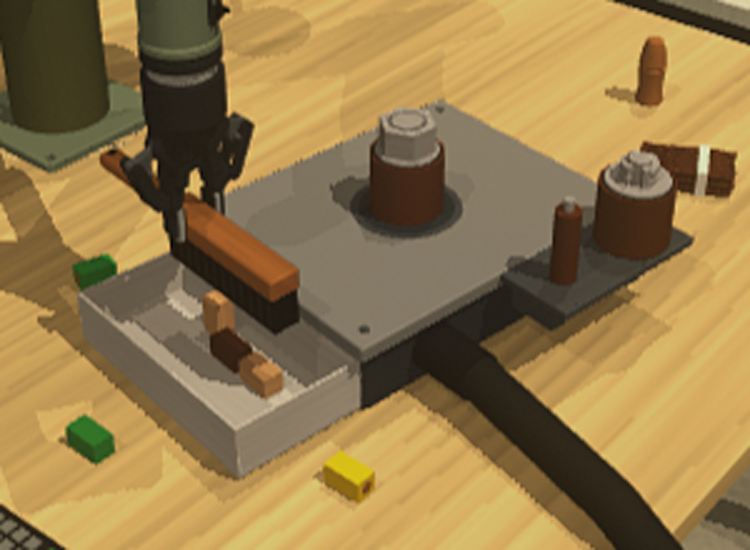

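All three offcuts are in the tray at crop (218,312), (232,350) and (264,376). I'll carry the brush back to its old spot on the left.

```bash
python3 -m handwheel '[[[255,0,0,0.6,0,0,0],[255,0,0,0.9,0,0,0],[255,0,0,0.9,0,0,0],[255,0,0.1,0.9,0,0,0],[255,-0.1,0.9,0.1,0,0,0],[255,-0.1,0.95,0,0,0,0],[255,-0.1,0.95,0,0,0,0],[255,-0.1,0.95,0,0,0,0]]]' 70
python3 -m handwheel '[[[255,-0.1,0.95,0,0,0,0],[255,-0.1,0.95,0,0,0,0],[255,-0.1,0.95,0,0,0,0],[255,-0.1,0.95,0,0,0,0],[255,-0.15,0.95,0,0,0,0],[255,-0.15,0.95,0,0,0,0],[255,-0.15,0.95,0,0,0,0],[255,-0.15,0.95,0,0,0,0]]]' 70
python3 -m handwheel '[[[255,-0.15,0.95,0,0,0,0.4],[255,-0.15,0.95,-0.2,0,0,0],[255,0,0.3,-0.7,0,0,0],[255,0,0,-0.9,0,0,0],[255,0,0,-0.9,0,0,0],[255,0,0,-0.9,0,0,0],[255,0,0,-0.9,0,0,0],[255,0,0,-0.4,0,0,0]]]' 70
python3 -m handwheel '[[[255,0,0,-0.2,0,0,0],[255,0,0,-0.2,0,0,0],[255,0,0,0,0,0,0]]]' 70
```

```text
clock: 9.8
ee_pos: [0.4442, -0.0395, 0.2682]
ee_rot: [-3.132, 0.236, -0.001]
force: [0.7, 0.8, -1.8]
finger_gap: 0.0327
finger_force: 70.3
clock: 10.6
ee_pos: [0.4038, 0.2647, 0.2681]
ee_rot: [-3.133, 0.234, -0.0]
force: [1.1, -0.2, -1.1]
finger_gap: 0.0329
finger_force: 70.3
clock: 11.4
ee_pos: [0.3897, 0.3494, 0.0682]
ee_rot: [3.133, -0.18, -0.009]
force: [-0.5, 0.6, -1.2]
finger_gap: 0.0332
finger_force: 70.2
clock: 11.7
ee_pos: [0.3926, 0.351, 0.0559]
ee_rot: [3.136, -0.181, -0.0]
force: [0.2, -1.1, -2.6]
finger_gap: 0.0331
finger_force: 70.2
```

```bash
python3 -m handwheel '[[[255,0,0,-0.25,0,0,0],[255,0,0,-0.17,0,0,0],[255,0,0,0,0,0,0]]]' 70
```

```text
clock: 12.0
ee_pos: [0.3921, 0.3505, 0.0386]
ee_rot: [3.136, -0.181, -0.002]
force: [0.6, 0.3, -1.2]
finger_gap: 0.0331
finger_force: 70.3
```

Next I'll set it down, release, rise straight up and head toward the cap.

```bash
python3 -m handwheel '[[[255,0,0,-0.03,0,0,0],[100,0,0,0,0,0,0],[0,0,0,0,0,0,0],[0,0,0,0,0,0,0],[0,0,0,0,0,0,0],[0,0,0,0.5,0,0,0],[0,0,0,0.8,0,0,0],[0,0,0,0.9,0,0,0]]]' 70
python3 -m handwheel '[[[0,0,0,0.9,0,0,0],[0,0,0,0.9,0,0,0],[0,0,0,1,0,0,0],[0,0,0,1,0,0,0],[0,0.4,-0.9,0.6,0,0,0],[0,0.4,-0.9,0.1,0,0,0],[0,0.4,-0.9,0,0,0,0],[0,0.4,-0.9,0,0,0,0]]]'
python3 - <<'E'
from h import *
np.set_printoptions(precision=4,suppress=True)
s=r.state();print(s['clock'],s['ee_pos'],s['q'])
im=r.camera('top')[:,:,::-1]; cv2.imwrite('pics/crop5.png',cv2.resize(im[150:350,180:440],None,fx=3,fy=3,interpolation=cv2.INTER_CUBIC))
E
```

```text
clock: 12.8
ee_pos: [0.3917, 0.3502, 0.126]
ee_rot: [3.135, -0.181, -0.004]
force: [-0.1, -0.3, 1.3]
finger_gap: 0.0855
finger_force: 0.0
clock: 13.6
ee_pos: [0.4572, 0.2057, 0.3069]
ee_rot: [-3.136, 0.18, -0.003]
force: [0.4, 0.8, -0.0]
finger_gap: 0.0853
finger_force: 0.0
13.6 [0.4572 0.2057 0.3069] [ 0.25   -0.0043  1.6167 -0.      1.5274  1.9352]
```

View pics/crop5.png

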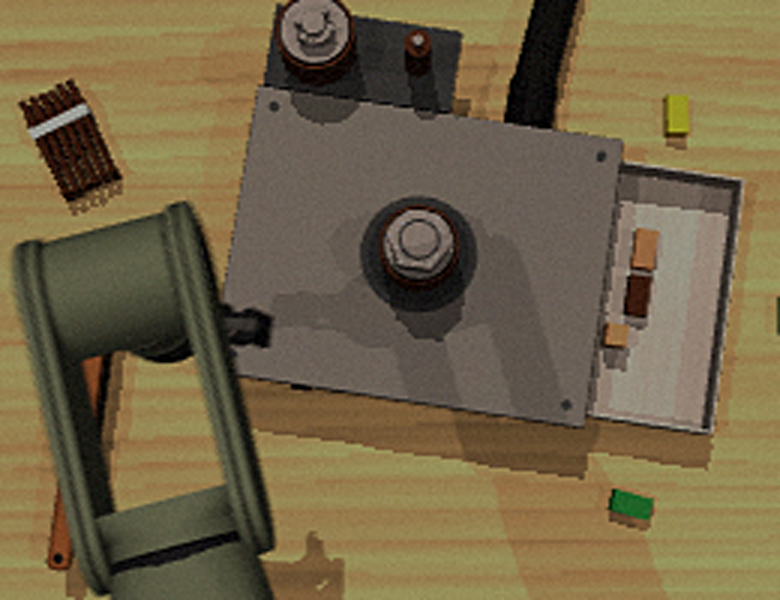

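The top view shows all three offcuts in the tray at crop (645,248), (637,296) and (615,336). The brush is on the bench and the bystanders haven't moved. Next is the cap. I'll approach while turning the wrist toward mid-range.

```bash
python3 -m handwheel '[[[0,0.25,-0.75,0,0,0,1],[0,0.25,-0.75,0,0,0,1],[0,0.25,-0.75,0,0,0,1],[0,0.25,-0.75,0,0,0,1],[0,0.25,-0.75,0,0,0,1],[0,0.25,-0.75,0,0,0,1],[0,0.25,-0.75,0,0,0,1],[0,0.2,-0.65,0,0,0,1]]]'
python3 -m handwheel '[[[0,0,0,0,0,0,1],[0,0,0,0,0,0,1],[0,0,0,0,0,0,1],[0,0,0,0,0,0,1],[0,0,0,0,0,0,1],[0,0,0,0,0,0,1],[0,0,0,0,0,0,1],[0,0,0,0,0,0,0]]]'
python3 - <<'E'
from h import *
np.set_printoptions(precision=4,suppress=True)
s=r.state();print(s['clock'],s['ee_pos'],s['ee_rot'],s['q'])
cp('wrist');save('wrist','w6.png')
for d in r.place_of('wrist','cap')[:3]:print(d['confidence'],d['point'],ray('wrist',*d['point'],.162))
for d in r.place_of('wrist','cap_seat')[:3]:print('seat',d['confidence'],d['point'],ray('wrist',*d['point'],.162))
for d in r.trace('wrist','cap')[:2]:
    print(d['confidence'],d['rect']);cnt=max(cv2.findContours(d['region'].astype(np.uint8),0,2)[0],key=cv2.contourArea)
    h=cv2.convexHull(cnt);print(cv2.approxPolyDP(h,5,True)[:,0].tolist())
print('mach',proj('wrist',np.array([.548,.0125,.192])))
print({k:np.round(v,4).tolist() for k,v in cp('wrist').items()})
E
```

```text
clock: 14.45
ee_pos: [0.535, -0.0304, 0.3061]
ee_rot: [3.008, 0.907, 0.0]
force: [0.3, 0.0, 0.3]
finger_gap: 0.0855
finger_force: 0.0
clock: 15.25
ee_pos: [0.5346, -0.0289, 0.3061]
ee_rot: [-2.598, -1.766, 0.0]
force: [-0.4, -0.1, 0.0]
finger_gap: 0.0856
finger_force: 0.0
15.25 [ 0.5346 -0.0289  0.3061] [-2.5984 -1.7657  0.0001] [-0.2157  0.0727  1.5389 -0.      1.53    0.1613]
0.68 [164.8, 317.2] [0.5471 0.0134 0.162 ]
0.86 [316.3, 168.8, 76.6, 82.1]
[[308, 125], [344, 135], [356, 180], [326, 206], [289, 195], [279, 154]]
mach [318.2235 171.2012]
{'fx': 350.7001, 'fy': 350.7001, 'cx': 322.8013, 'cy': 233.9622, 'R': [[0.9291, -0.3697, 0.0001], [-0.3496, -0.8786, 0.3253], [-0.1202, -0.3023, -0.9456]], 't': [-0.5079, 0.0942, 0.5077]}
```

View pics/w6.png

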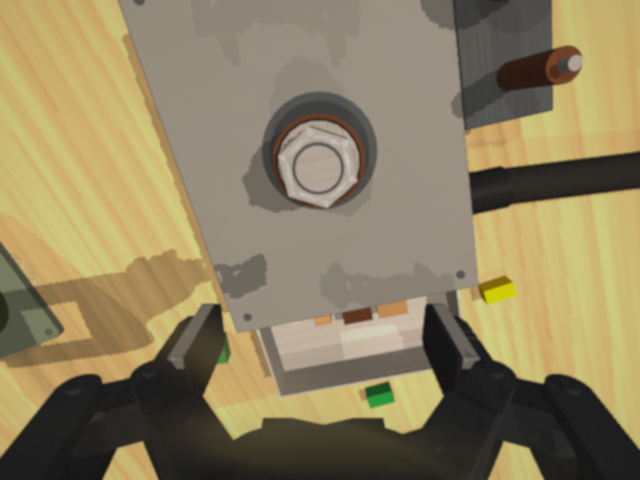

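The wrist view shows the cap at (317,168), with hexagon corners near (344,135), (356,180), (326,206), (289,195) and (279,154). Next I'll fit its angle.

```bash
python3 - <<'E'
from h import *
from scipy.optimize import least_squares
np.set_printoptions(precision=4,suppress=True)
d=r.trace('wrist','cap')[0]['region'].astype(np.uint8)
cnt=max(cv2.findContours(d,0,cv2.CHAIN_APPROX_NONE)[0],key=cv2.contourArea)[:,0].astype(float)
# silhouette = hull of top and bottom hexagon; fit x,y,angle
def res(p):
    H=[]
    for z in(.162,.192):
        for k in range(6):
            a=p[2]+np.pi/6+k*np.pi/3;H.append(proj('wrist',np.array([p[0]+.03002*np.cos(a),p[1]+.03002*np.sin(a),z])))
    h=cv2.convexHull(np.array(H,np.float32))
    return [cv2.pointPolygonTest(h,(float(a),float(b)),True) for a,b in cnt]
best=min((least_squares(res,[.548,.0125,a],loss='soft_l1',diff_step=1e-3,x_scale=[.01,.01,.1]) for a in np.arange(.01,1.05,.17)),key=lambda s:s.cost)
print(best.x,best.cost, np.sqrt(np.mean(best.fun**2)))
s=r.state();v=s['ee_rot'];R=Ro.from_rotvec(v).as_matrix();ty=np.arctan2(R[1,1],R[0,1]);print('tool y angle',ty,'hex flat normal rel',np.degrees((best.x[2]-ty+np.pi/6)%(np.pi/3)-np.pi/6))
E
```

```text
[0.5485 0.0149 0.8896] 21.400130573823326 0.4790004508418223
tool y angle -0.37777195358168725 hex flat normal rel 12.617540399235567
```

```bash
python3 -m handwheel '[[[0,0.15,0.5,0,0,0,0.9],[0,0.18,0.56,-0.2,0,0,0.9],[0,0,0,-0.6,0,0,0.7],[0,0,0,-0.6,0,0,0],[0,0,0,-0.6,0,0,0],[0,0,0,-0.3,0,0,0],[0,0,0,0,0,0,0],[0,0,0,0,0,0,0]]]'
python3 - <<'E'
from h import *
np.set_printoptions(precision=4,suppress=True)
s=r.state();print(s['clock'],s['ee_pos'],s['q']);R=Ro.from_rotvec(s['ee_rot']).as_matrix();print(np.degrees(np.arctan2(R[1,1],R[0,1])))
E
```

```text
clock: 16.3
ee_pos: [0.5484, 0.0132, 0.2149]
ee_rot: [2.39, 2.037, 0.001]
force: [-0.5, -0.4, -0.5]
finger_gap: 0.0853
finger_force: 0.0
16.3 [0.5484 0.0132 0.2149] [-0.1338  0.1641  1.6264  0.      1.35    0.0253]
-9.113853641916078
```

```bash
python3 -m handwheel '[[[0,0,0,-0.4,0,0,0],[0,0,0,-0.4,0,0,0],[0,0,0,-0.3,0,0,0],[0,0,0,-0.1,0,0,0],[120,0,0,0,0,0,0],[255,0,0,0,0,0,0],[255,0,0,0,0,0,0],[255,0,0,0,0,0,0]]]' 100
python3 -m handwheel '[[[255,0,0,0,0,0,0],[255,0,0,0,0,0,0],[255,0,0,0,0,0,0]]]' 100
```

```text
clock: 17.1
ee_pos: [0.5491, 0.0132, 0.1677]
ee_rot: [2.389, 2.037, 0.003]
force: [-0.0, 0.8, 4.5]
finger_gap: 0.0505
finger_force: 106.7
clock: 17.4
ee_pos: [0.5491, 0.0131, 0.1677]
ee_rot: [2.389, 2.037, 0.003]
force: [0.1, -0.3, 6.6]
finger_gap: 0.0501
finger_force: 106.7
```

```bash
python3 -m handwheel '[[[255,0,0,0,0,0,0.6],[255,0,0,0,0,0,0.8],[255,0,0,0,0,0,0.8],[255,0,0,0,0,0,0.6],[255,0,0,0,0,0,0]]]' 100
python3 - <<'E'
from h import *
np.set_printoptions(precision=4,suppress=True)
s=r.state();R=Ro.from_rotvec(s['ee_rot']).as_matrix();print(np.degrees(np.arctan2(R[1,1],R[0,1])),s['moment'],s['force'],s['q'][5],s['joint_efforts'])
E
```

```text
clock: 17.9
ee_pos: [0.5493, 0.0137, 0.1677]
ee_rot: [2.129, 2.308, 0.006]
force: [0.4, 1.0, 5.4]
finger_gap: 0.0504
finger_force: 107.2
4.616480349589903 [ 0.158   0.0966 -1.5821] [0.4331 0.9792 5.3876] -0.2155406966658355 [  0.4346 -33.7958 -24.8431  -0.976   -0.0549  -1.6769]
```

```bash
python3 -m handwheel '[[[255,0,0,0,0,0,0.5],[255,0,0,0,0,0,0.5],[255,0,0,0,0,0,0]]]' 100
python3 - <<'E'
from h import *
np.set_printoptions(precision=4,suppress=True)
s=r.state();R=Ro.from_rotvec(s['ee_rot']).as_matrix();print(np.degrees(np.arctan2(R[1,1],R[0,1])),s['moment'],s['force'])
E
```

```text
clock: 18.2
ee_pos: [0.5493, 0.014, 0.1677]
ee_rot: [2.034, 2.394, 0.009]
force: [1.0, 2.4, 6.9]
finger_gap: 0.05
finger_force: 107.5
9.280432845857868 [ 0.3142 -0.0245 -3.1137] [1.0394 2.3582 6.8779]
```

The moment doubled over the last 5°, which looks like a hard stop, so I'll try the other way.

```bash
python3 -m handwheel '[[[255,0,0,0,0,0,-1],[255,0,0,0,0,0,-1],[255,0,0,0,0,0,-1],[255,0,0,0,0,0,-0.8],[255,0,0,0,0,0,-1],[255,0,0,0,0,0,-1],[255,0,0,0,0,0,-1],[255,0,0,0,0,0,0]]]' 100
python3 - <<'E'
from h import *
np.set_printoptions(precision=4,suppress=True)
s=r.state();R=Ro.from_rotvec(s['ee_rot']).as_matrix();print(np.degrees(np.arctan2(R[1,1],R[0,1])),s['moment'],s['force'])
E
```

```text
clock: 19.0
ee_pos: [0.5487, 0.013, 0.1677]
ee_rot: [2.636, 1.706, 0.002]
force: [-1.4, -0.3, 7.0]
finger_gap: 0.05
finger_force: 107.2
-24.1875894552634 [ 0.0048  0.2754 -0.0541] [-1.44   -0.3159  7.0176]
```

Free in this direction, so the thread is left-handed. I'll keep turning clockwise and rise along with the thread.

```bash
python3 -m handwheel '[[[255,0,0,0.01,0,0,-1],[255,0,0,0.005,0,0,-1],[255,0,0,0.005,0,0,-1],[255,0,0,0.005,0,0,-1],[255,0,0,0.005,0,0,-1],[255,0,0,0.005,0,0,-1],[255,0,0,0.005,0,0,-1],[255,0,0,0.005,0,0,-1]]]' 100
python3 -m handwheel '[[[255,0,0,0.005,0,0,-1],[255,0,0,0.005,0,0,-1],[255,0,0,0.005,0,0,-1],[255,0,0,0.005,0,0,-1],[255,0,0,0.005,0,0,-1],[255,0,0,0.005,0,0,-1],[255,0,0,0.005,0,0,-1],[255,0,0,0,0,0,0]]]' 100
python3 - <<'E'
from h import *
np.set_printoptions(precision=4,suppress=True)
s=r.state();R=Ro.from_rotvec(s['ee_rot']).as_matrix();print(np.degrees(np.arctan2(R[1,1],R[0,1])),s['moment'],s['force'],s['q'])
E
```

```text
clock: 19.8
ee_pos: [0.5474, 0.0132, 0.1687]
ee_rot: [-3.063, -0.699, 0.002]
force: [-3.7, 0.1, 6.9]
finger_gap: 0.0503
finger_force: 107.0
clock: 20.6
ee_pos: [0.5469, 0.014, 0.1697]
ee_rot: [-3.13, 0.251, 0.003]
force: [-3.4, 1.1, 5.5]
finger_gap: 0.0503
finger_force: 107.0
-99.170131701595 [ 0.314   0.612  -0.0033] [-3.4342  1.1321  5.5261] [-0.1332  0.2079  1.6732  0.001   1.2627  1.5973]
```

```bash
python3 -m handwheel '[[[255,0,0,0.01,0,0,-1],[255,0,0,0.01,0,0,-1],[255,0,0,0.01,0,0,-1],[255,0,0,0.01,0,0,-1],[255,0,0,0.01,0,0,-1],[255,0,0,0.01,0,0,-1],[255,0,0,0,0,0,-0.8],[255,0,0,0,0,0,0]]]' 100
python3 - <<'E'
from h import *
np.set_printoptions(precision=4,suppress=True)
s=r.state();R=Ro.from_rotvec(s['ee_rot']).as_matrix();print(np.degrees(np.arctan2(R[1,1],R[0,1])),s['moment'],s['force'],s['q'])
E
```

```text
clock: 21.4
ee_pos: [0.5462, 0.0148, 0.1699]
ee_rot: [-2.921, 1.153, 0.008]
force: [0.1, 4.4, -5.3]
finger_gap: 0.05
finger_force: 105.8
-133.0746589249916 [ 0.7625  0.0331 -0.0547] [ 0.0854  4.3597 -5.2996] [-0.1327  0.2076  1.6733  0.0025  1.265   2.1891]
```

```bash
python3 -m handwheel '[[[255,0,0,0.03,0,0,0],[255,0,0,0.03,0,0,0],[255,0,0,0.0,0,0,0]]]' 100
python3 - <<'E'
from h import *
np.set_printoptions(precision=4,suppress=True)
s=r.state();R=Ro.from_rotvec(s['ee_rot']).as_matrix();print(np.degrees(np.arctan2(R[1,1],R[0,1])),s['moment'],s['force'])
E
```

```text
clock: 21.7
ee_pos: [0.5462, 0.0147, 0.1726]
ee_rot: [-2.922, 1.151, 0.007]
force: [-1.5, 5.3, -5.2]
finger_gap: 0.0503
finger_force: 105.6
-132.9993799765134 [0.9064 0.1759 0.0881] [-1.485   5.251  -5.2191]
```

```bash
python3 -m handwheel '[[[255,0,0,0.05,0,0,0],[255,0,0,0.1,0,0,0],[255,0,0,0.1,0,0,0],[255,0,0,0.1,0,0,0]]]' 100
python3 - <<'E'
from h import *
np.set_printoptions(precision=4,suppress=True)
s=r.state();print(s['moment'],s['force']);save('scene','s7.png',(250,150,450,300),4)
E
```

```text
clock: 22.1
ee_pos: [0.5464, 0.0143, 0.1867]
ee_rot: [-2.923, 1.151, 0.007]
force: [-1.6, 3.0, -4.9]
finger_gap: 0.0499
finger_force: 105.6
[ 0.2998  0.0821 -0.0718] [-1.5583  2.9865 -4.8861]
```

View pics/s7.png

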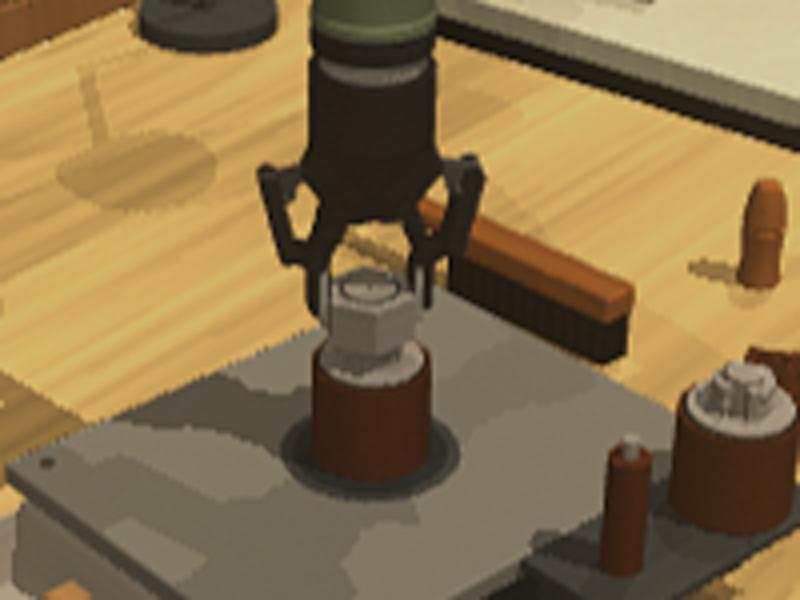

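The cap at (370,310) is rising in the grip, with a gap opening above the washer. I'll lift on, straight up.

```bash
python3 -m handwheel '[[[255,0,0,0.15,0,0,0],[255,0,0,0.3,0,0,0],[255,0,0,0.4,0,0,0],[255,0,0,0.5,0,0,0],[255,0,0,0.4,0,0,0],[255,0,0,0.25,0,0,0],[255,0,0,0,0,0,0],[255,0,0,0,0,0,0]]]' 100
python3 -m handwheel '[[[255,0,0,0,0,0,0],[255,0,0,0,0,0,0],[255,0,0,0,0,0,0]]]' 100
python3 - <<'E'
from h import *
s=r.state();print(s['force'],abs(s['qd']).max())
a=r.camera('scene')[130:310,200:460,::-1];cv2.imwrite('pics/f8.png',cv2.resize(a,None,fx=3,fy=3,interpolation=cv2.INTER_CUBIC))
E
```

```text
clock: 22.95
ee_pos: [0.5478, 0.0131, 0.2681]
ee_rot: [2.922, -1.154, 0.0]
force: [0.1, -0.4, -3.9]
finger_gap: 0.0504
finger_force: 106.0
clock: 23.25
ee_pos: [0.5474, 0.0133, 0.2671]
ee_rot: [2.922, -1.154, -0.003]
force: [0.4, 0.2, -2.9]
finger_gap: 0.0501
finger_force: 106.0
[ 0.403527    0.15103741 -2.88509422] 0.005151359539648345
```

View pics/f8.png

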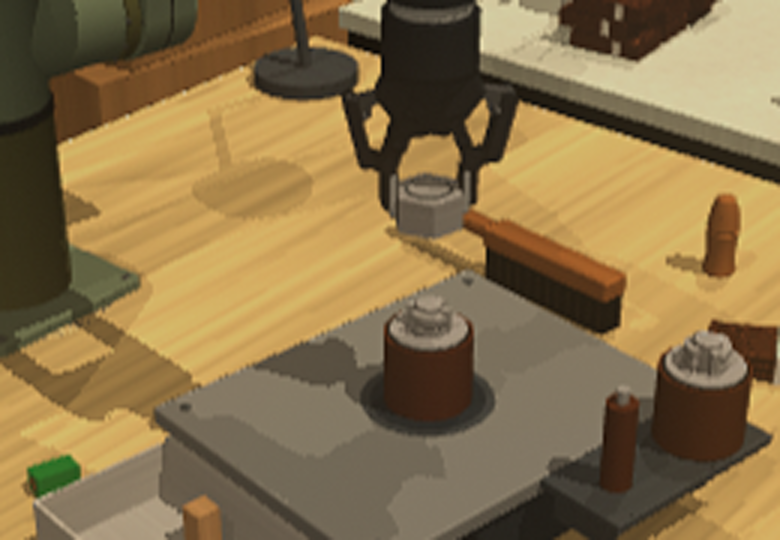

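The cap at (430,205) is held upright about 10 cm above its seat, with the stud bare at (430,310). The brush is on the bench at (550,265). I'll hand in.

```bash
python3 -c "
from rig import r
print(r.close_job())"
```

```text
the job is handed in; nothing more can be done
None
```

The job is handed in: the three offcuts are in the tray, the brush is on the bench, and the cap, which had a left-hand thread, is held upright and still about 10 cm above its seat.

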